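# Dial open the preserves lockbox

### The arm

A 7-joint arm with a two-finger parallel gripper is mounted at the origin on the work surface. World frame = base frame: x ahead of the robot, y to its left, z up, the work surface at z = 0. Lengths are in m, angles in rad, forces in N, time in s.
With the tool pointing down it reaches from about 0.425 to 0.925 m from the base axis. Payload 6.8 kg.
Tool frame: the origin (TCP) lies at the very end of the fingers, on their centre line; the grasp point (between the pads) lies 19 mm behind it (r.tcp_to_grasp is the distance from the TCP to the grasp point, in m); z points along the fingers, y is the line along which they close (so a half turn about z gives the same grasp; the last joint's range is limited). The gripper opens to 85 mm and grips with 20 to 120 N. Pads are 22 mm wide; open, the fingers measure 114 mm over their backs; the gripper's body (76 mm by 85 mm) begins 54 mm behind the grasp point. The pads swing forward as they close: fully open they stand 13 mm farther back than shut.
Start: joints at [-1.39, 0.477, 0.022, 1.555, -0.011, 1.109, -0.083], TCP at [0.192, 0.647, 0.231] pointing down, gripper open.
Joint ranges: [-2.96, 2.96], [-0.34, 2.1], [-1.41, 1.46], [0.24, 2.44], [-1.37, 4.51], [0.17, 1.92], [-2.96, 2.96]. Speed limits (rad/s): [2.39, 2.39, 3.14, 3.14, 3.14, 3.14, 3.14].

### API

Orientations are given as a rotation vector (axis times angle).
In Python, from bench import r gives the robot as it stands.
- The arm moves only by the tool step_arm, never from a script. Its argument "moves" is a list of rows, each a list of 7 numbers: the shift along the tool's x, y, z in mm, then the turn, a rotation vector about the tool's x, y, z in rad, then the finger opening in mm, from 0 to 85.4. A call has 1 to 8 rows; each row is the pose to reach, as a shift and turn from the pose commanded when the call began, along the tool's axes at that moment; what a row does not reach only later rows make up. A row lasts 1/10 s, in which the tool goes at most 50 mm and 8.59 degrees, less where a joint would pass 70% of its speed; a pose out of reach is approached as far as the arm can. A call with a gripper value outside its range is refused whole. The fingers move at their own pace and stop on an object; "grip_force" is the grip in N (left out, the last holds). Time passes only in rows, so rows that repeat a pose let the fingers close. It gives the time, the measured TCP pose, the force, the opening and the grip force at its end, in the units of the state.
- r.get_obs(): the state, without advancing time (a new reading comes with each control period).
- r.grab_frame(name): name is "scene" or "top" or "wrist"; returns a dict with "image" (384x512x3 uint8, red, green, blue), "depth" (384x512 float32, m along the optical axis (not along the pixel's ray), 0 where there is no reading), "mtx" (3x3 intrinsics, pixels), "k1" (the pictures are not rectified: a ray, as slopes to the right and down, at radius r is drawn at 1 + k1 r^2 times it, then the intrinsics apply), "rvec" (rotation vector, rad) and "tvec" (3), from world to camera coordinates, as OpenCV has them. Camera axes: x right, y down, z forward; pixel columns grow to the right and rows downward; lengths in m; the calibration is good to about 2 mm. A picture is of the moment at which its call begins.
- r.hand_in(): hands the job in; it is judged then, once.
The state is a dict: "clock": time; "joints": joint angles; "qvel": joint speeds; "tau": joint torques, N m; "tcp_pos": TCP position; "orientation": TCP orientation; "contact_force": force on the tool from outside, world axes, zero at the start; "moment": the same for the moment, N m; "grip_width": finger opening in m; "gripper_force": force on a finger pad.
Only numpy, scipy, OpenCV 4.12 (cv2) and the standard library are available. Lean on these libraries where they do the work, as an engineer would, in place of code of your own. Each camera call takes 0.05 s, during which the arm holds its last target. There are 200 camera calls.

### The job

Unlock the white preserves box with the dial on its top: turn the grip clockwise, passing the red dot once and stopping at it the second time; then anticlockwise, passing the blue dot once and stopping at it the second time; then clockwise again towards the yellow dot. The dots have slipped a little, so turn slowly near yellow until you feel the bolt drop in and the dial come up solid, and do not force it. Then pull the drawer out by its bar as far as it goes, let go, and leave the breakfast things where they stand.

Things in the scene. Friction and masses are not known exactly. Their poses are not given: they have to be found in the camera images.
- lockbox: White enamelled box fixed to the worktop, 160 (its x) x 180 (y) x 115 mm high; origin under its centre on the worktop, z up, its drawer front faces its own -x (roughly the robot). The dial's spindle stands upright through its origin.
- dial: Black dial disc, 96 mm across, 10 mm thick, on the box top, turning without end about the upright spindle; origin on the spindle at the disc's underside, 119 mm up; its x axis runs along the white pointer to the grip; anticlockwise from above is positive. Takes 1 to 7 N at the grip. More than 25 N between dial and drawer blade (forcing the dial, pulling the locked drawer) damages the lock.
- grip (a point): Steel pin on the dial, upright, 14 mm across, 30 mm high (129 to 159 mm above the worktop), 35 mm from the spindle, free to spin about its own axis, so it can be held while it is cranked round; the point is on its axis, 147 mm up. Its direction from the spindle is the dial's reading, set against the coloured dots.
- red_mark (a point): Centre of the red dot (17 mm across) on the aluminium ring round the dial, 62 mm from the spindle, 120 mm up. The ring has slipped by up to 26 degrees, all dots together; red and blue still work if the grip stops within 10 degrees of their direction from the spindle. Overshooting more and coming back spoils a number: then start again at red.
- blue_mark (a point): Centre of the blue dot, likewise, 60 degrees anticlockwise of red. From red the dial turns 420 degrees anticlockwise in all to stop here; a second inner wheel is picked up on the way, felt as slightly more drag.
- yellow_mark (a point): Centre of the yellow dot, 90 degrees clockwise of red, 150 clockwise of blue. The true last number lies up to 30 degrees before or past it: turn slowly there (20 mm/s at the grip or less). There the drawer's blade drops into the dial's slot; the dial then has about 6 degrees of free play and comes up solid. If it has not dropped 34 degrees past yellow, turn slowly back over it.
- drawer: Drawer, pale wooden front 178 mm wide, 103 mm high; origin and axes coincide with the lockbox's when shut. It slides along the lockbox's -x by 75 mm at most. A spring presses it outwards: when the lock opens it jumps out by about 25 to 40 mm by itself; friction then holds it, it takes 5 N or less to pull on and stays where it is left.
- pull (a point): Middle of the drawer's steel pull bar, 12 mm thick, 120 mm long along the box's y, 92 mm above the worktop, on two posts 108 mm apart; the bar's axis is 40 mm in front of the wooden front. To be taken from above.
- jam_jar: Orange jam jar, 80 mm across, 110 mm high, loose; origin under its centre. Leave alone.
- mug: Blue mug, 80 mm across, 90 mm high, loose; origin under its centre. Leave alone.
- grapefruit: Half grapefruit, cut side up, 96 mm across, 40 mm high, loose; origin under its centre. Leave alone.
- butter: Pale block of butter 70 x 50 x 35 mm on the bamboo board, loose; origin under its centre. Leave alone.

How it is judged:
On the way:
1. the combination is right and the drawer has jumped out of the lock (x of pull in the frame of lockbox below -0.144 m), for 0.2 s.
At the end, for the whole second after the job is handed in: The drawer stands at rest at least 68 of its 75 mm out and nothing is touched (x of pull in the frame of lockbox below -0.202 m and linear speed of drawer below 0.01 m/s).
It fails at once if the dial was forced against the bolt, or the drawer pulled against the lock, with more than 25 N (contact force between dial and drawer above 25 N).
It fails at once if the jam jar was moved (distance of jam_jar from where it was at the start of the episode above 0.015 m).
It fails at once if the mug was moved (distance of mug from where it was at the start of the episode above 0.015 m).
It fails at once if the grapefruit was moved (distance of grapefruit from where it was at the start of the episode above 0.015 m).
It fails at once if the butter was moved (distance of butter from where it was at the start of the episode above 0.015 m).
It also fails if it takes over 72 s, if anything falls off the work surface, if the arm or the gripper's body presses on something with over 40 N, if the wrist force passes 120 N, or if a joint passes its speed limit or range.

## Working session

There is one attempt and no reset: what is moved stays moved. The work goes in short steps, Python scripts to look and compute and a tool call to move; the robot and the scene stay as the last step left them, time stands still between calls to the robot, and variables do not carry over. Pictures are saved under pics/ and viewed, at most 10 in all, crops included, and the job is handed in when it is done.

Besides the shell and the picture viewer there is one more tool, called after "Request:" in YAML: its name, and indented under it one key for each argument. step_arm: Moves the arm, as the interface text tells. Its arguments: {"type":"object","properties":{"moves":{"type":"array","items":{"type":"array","items":{"type":"number"}}},"grip_force":{"type":"number"}},"required":["moves"]}

```bash
mkdir -p pics
python3 - <<'E'
from bench import r
import cv2,numpy as np
a=r.grab_frame("top");b=r.grab_frame("scene")
np.savez('f0.npz',**{k+n:np.array(v) for n,f in(('t',a),('s',b)) for k,v in f.items()})
for n,f in(('top',a),('scene',b)):cv2.imwrite(f'pics/{n}0.png',f['image'][:,:,::-1])
print(r.get_obs())
E
```

```text
{'clock': 0.1, 'joints': array([-1.39013074,  0.47771171,  0.02237885,  1.55628322, -0.01152983,
        1.10927874, -0.08310762]), 'qvel': array([-0.00055542,  0.00029874, -0.00030347, -0.00562094, -0.0004847 ,
        0.00078701,  0.00036771]), 'tau': array([ 4.03631202e-03, -5.97764754e+01,  1.61358029e+00, -2.81957674e+01,
        1.28367136e-02,  4.99302201e-03, -3.54664735e-05]), 'tcp_pos': array([0.19209944, 0.64657628, 0.23045674]), 'orientation': array([-4.52050097e-01, -3.10877450e+00,  2.43112568e-03]), 'contact_force': array([-0.3741481 , -0.84780329, -0.67163821]), 'moment': array([ 0.02036065, -0.0519304 ,  0.01595927]), 'gripper_force': 0.0, 'grip_width': 0.08541436543443666}
```

View pics/top0.png

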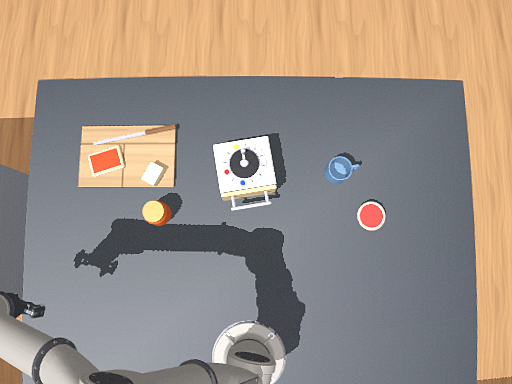

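View pics/scene0.png

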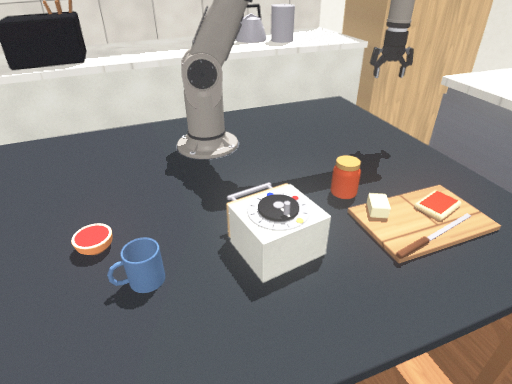

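```bash
cat > h.py <<'E'
import cv2,numpy as np
def und(f,uv):
    return cv2.undistortPointsIter(np.array(uv,float).reshape(-1,1,2),f['mtx'],np.array([float(f['k1']),0,0,0]),None,None,(3,50,1e-10))[:,0]
def plane(f,uv,z):
    R=cv2.Rodrigues(np.array(f['rvec'],float))[0];t=np.array(f['tvec'],float).ravel()
    n=und(f,uv);d=np.c_[n,np.ones(len(n))]@R;c=-R.T@t
    return c+d*((z-c[2])/d[:,2])[:,None]
def proj(f,P):
    return cv2.projectPoints(np.array(P,float).reshape(-1,3),np.array(f['rvec'],float),np.array(f['tvec'],float),np.array(f['mtx'],float),np.array([float(f['k1']),0,0,0]))[0][:,0]
def dots(f,box):
    x0,y0,x1,y1=box;h=cv2.cvtColor(f['image'],cv2.COLOR_RGB2HSV)[y0:y1,x0:x1].astype(int)
    H,S,V=h[...,0],h[...,1],h[...,2];o={}
    for n,m in(('red',((H<8)|(H>172))&(S>110)&(V>90)),('blue',(H>105)&(H<130)&(S>110)&(V>70)),('yellow',(H>20)&(H<35)&(S>110)&(V>120))):
        nn,l,s,c=cv2.connectedComponentsWithStats(m.astype(np.uint8))
        if nn>1:
            i=1+s[1:,4].argmax();w=(S*(l==i));ys,xs=np.nonzero(w);q=w[ys,xs]
            o[n]=((xs*q).sum()/q.sum()+x0,(ys*q).sum()/q.sum()+y0,int(s[i,4]))
    return o
def load(n,p='f0.npz'):
    d=np.load(p);return {k[:-1]:d[k] for k in d if k[-1]==n}
E
python3 - <<'E'
from h import *
for n,box in(('t',(208,130,285,200)),('s',(225,185,330,235))):
    f=load(n);o=dots(f,box);print(o)
    for k,v in o.items():print(k,plane(f,[v[:2]],.12)[0])
    c=f['image'][box[1]:box[3]+10,box[0]-5:box[2]]
    cv2.imwrite(f'pics/c{n}.png',cv2.resize(c[:,:,::-1],None,fx=6 ,fy=6 ,interpolation=cv2.INTER_CUBIC))
E
```

```text
{'red': (np.float64(226.40865051903114), np.float64(171.43910034602075), 15), 'blue': (np.float64(242.48670756646217), np.float64(182.30587204206836), 18), 'yellow': (np.float64(235.739773716275), np.float64(146.4060052219321), 16)}
red [0.60654395 0.07277677 0.12      ]
blue [0.57154504 0.02117598 0.12      ]
yellow [0.68862547 0.04367711 0.12      ]
{'red': (np.float64(294.7861133280128), np.float64(197.28092577813248), 17), 'blue': (np.float64(269.2950068712781), np.float64(193.8405863490609), 14)}
red [0.60457371 0.07183985 0.12      ]
blue [0.56864857 0.02042894 0.12      ]
```

View pics/ct.png

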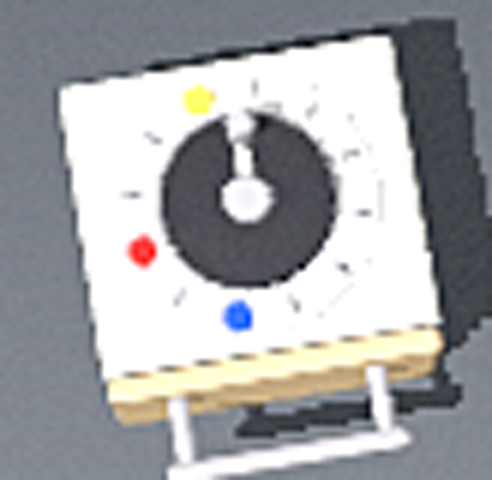

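Run:
```python
from h import *
from scipy.optimize import least_squares
from scipy.spatial.transform import Rotation as R
f=load('t');o=dots(f,(208,130,285,200))
P=np.array([plane(f,[o[k][:2]],.12)[0][:2] for k in('red','blue','yellow')])
off=np.radians([0,60,-90])
g=lambda p:(p[:2]+.062*np.c_[np.cos(p[2]+off),np.sin(p[2]+off)]-P).ravel()
s=least_squares(g,[.63,.01,1.8]);c=s.x[:2];print('c',c,'red',np.degrees(s.x[2]),s.fun*1e3)
q=lambda x,y:(203+(x-2.5)/6,130+(y-2.5)/6)
b=plane(f,[q(178,470),q(402,437)],.092)[:,:2];d=b[0]-b[1];print('bar',b,'yaw',np.degrees(np.arctan2(-d[0],d[1])))
e=plane(f,[q(60,88),q(390,36),q(440,330),q(106,382)],.115)[:,:2];print('box top',e,e.mean(0))
for i in range(4):
    d=e[(i+1)%4]-e[i];print(np.degrees(np.arctan2(d[1],d[0])),np.hypot(*d))
p=plane(f,[q(240,122)],.159)[0][:2];d=p-c;print('pin',p,np.hypot(*d),np.degrees(np.arctan2(d[1],d[0])))
T=R.from_rotvec([-4.52050097e-01,-3.10877450,2.43e-3]).as_matrix();print(T.round(3))
```

```text
c [0.63321543 0.01675333] red 115.75655092757822 [-0.27051299 -0.18322739 -0.15964918  0.16501001  0.43016216  0.01821737]
bar [[ 0.49239244  0.05428385]
 [ 0.51053383 -0.06589905]] yaw 8.58388882780457
box top [[ 0.6969228   0.1190695 ]
 [ 0.72618376 -0.0592705 ]
 [ 0.56525514 -0.08541518]
 [ 0.53687508  0.09189705]] [0.6313092  0.01657022]
-80.68227036399661 0.18072453780626047
-170.77227024442954 0.16303854026619952
99.0934611202836 0.17956907982949868
9.63563742122146 0.16233796620125293
pin [0.66813358 0.02062271] 0.0351318917373797 6.323304558472741
[[-0.959  0.285 -0.   ]
 [ 0.285  0.959 -0.002]
 [-0.    -0.002 -1.   ]]
```

Request:
step_arm:
  moves:
    - [-635,-465,0,0,0,-0.29,45]
    - [-635,-465,0,0,0,-0.29,45]
    - [-635,-465,0,0,0,-0.29,45]
    - [-635,-465,0,0,0,-0.29,45]
    - [-635,-465,0,0,0,-0.29,45]
    - [-635,-465,0,0,0,-0.29,45]
    - [-635,-465,0,0,0,-0.29,45]
    - [-635,-465,0,0,0,-0.29,45]

```text
clock: 0.9
tcp_pos: [0.435, 0.3266, 0.2312]
orientation: [0.002, -3.141, 0.0]
contact_force: [0.4, 0.5, 0.1]
grip_width: 0.045
gripper_force: 0.0
```

Request:
step_arm:
  moves:
    - [-233,-306,0,0,0,0,45]
    - [-233,-306,0,0,0,0,45]
    - [-233,-306,0,0,0,0,45]
    - [-233,-306,0,0,0,0,45]
    - [-233,-306,0,0,0,0,45]
    - [-233,-306,0,0,0,0,45]
    - [-233,-306,0,0,0,0,45]
    - [-233,-306,0,0,0,0,45]

```text
clock: 1.7
tcp_pos: [0.6688, 0.0187, 0.2309]
orientation: [-0.003, -3.141, 0.003]
contact_force: [0.5, -0.0, 0.3]
grip_width: 0.0449
gripper_force: 0.0
```

Run:
```python
from bench import r
from h import *
s=r.get_obs();print(s['tcp_pos'],s['orientation'],s['joints'])
f=r.grab_frame('wrist');np.savez('w0.npz',**{k+'w':np.array(v) for k,v in f.items()})
im=f['image'].copy()
for p in proj(f,[[.668,.0206,.159],[.668,.0206,.129],[.6332,.01675,.129]]):cv2.drawMarker(im,tuple(int(v) for v in p),(0,255,0),0,10)
cv2.imwrite('pics/w0.png',im[:,:,::-1])
```

```text
[0.66884151 0.01869025 0.2308587 ] [-3.11881653e-03 -3.14139923e+00  2.66556334e-03] [-0.29758248  0.47463949  0.24904875  1.58359392 -0.12488507  1.09947296
  1.55067556]
```

View pics/w0.png

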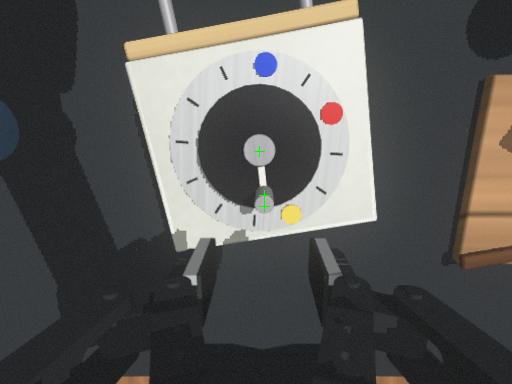

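Run:
```python
from h import *
from scipy.optimize import least_squares
f=load('w','w0.npz');o=dots(f,(150,30,370,240));print(o)
P=np.array([plane(f,[o[k][:2]],.12)[0][:2] for k in('red','blue','yellow')])
off=np.radians([0,60,-90])
g=lambda p:(p[:2]+.062*np.c_[np.cos(p[2]+off),np.sin(p[2]+off)]-P).ravel()
s=least_squares(g,[.63,.01,1.8]);print(s.x,np.degrees(s.x[2]),s.fun*1e3)
c=s.x[:2];p=plane(f,[(264.5,204)],.159)[0][:2];d=p-c;print(p,np.hypot(*d),np.degrees(np.arctan2(d[1],d[0])))
```

```text
{'red': (np.float64(331.3389496717724), np.float64(112.93685526727103), 390), 'blue': (np.float64(265.196308794734), np.float64(64.12048493938258), 432), 'yellow': (np.float64(290.84273211659473), np.float64(213.76898039877523), 289)}
[0.631525   0.01614093 2.01504292] 115.45345478108081 [-0.10886859  0.08446107 -0.32491765 -0.09207464  0.43378625  0.00761356]
[0.66603278 0.02040902] 0.03477072156759389 7.050810498035913
```

Request:
step_arm:
  moves:
    - [0,2,50,0,0,0,45]
    - [0,2,75,0,0,0,45]
    - [0,2,90,0,0,0,45]
    - [0,2,98,0,0,0,45]
    - [0,2,98,0,0,0,45]

```text
clock: 2.25
tcp_pos: [0.6674, 0.0251, 0.1329]
orientation: [0.002, -3.141, 0.0]
contact_force: [-0.2, -0.1, -0.4]
grip_width: 0.0448
gripper_force: 0.0
```

Request:
step_arm:
  moves:
    - [1,-4.5,0,0,0,0,45]
    - [1,-4.5,0,0,0,0,10]
    - [1,-4.5,0,0,0,0,10]
    - [1,-4.5,0,0,0,0,10]
    - [1,-4.5,0,0,0,0,10]
    - [1,-4.5,0,0,0,0,10]
  grip_force: 30

```text
clock: 2.85
tcp_pos: [0.6673, 0.0202, 0.1345]
orientation: [-0.002, 3.14, 0.0]
contact_force: [-1.6, -1.4, 6.2]
grip_width: 0.0117
gripper_force: 29.3
```

Request:
step_arm:
  moves:
    - [0,0,-2,0,0,0,10]
    - [0,0,-3,0,0,0,10]
    - [0,0,-3,0,0,0,10]

```text
clock: 3.15
tcp_pos: [0.667, 0.0205, 0.1349]
orientation: [-0.002, 3.141, -0.001]
contact_force: [5.3, -0.9, -9.4]
grip_width: 0.0119
gripper_force: 29.4
```

Run:
```python
from bench import r
from h import *
s=r.get_obs();print(s['tcp_pos'],s['contact_force'],s['grip_width'])
f=r.grab_frame('wrist');cv2.imwrite('pics/w1.png',f['image'][:,:,::-1])
```

```text
[0.66697312 0.02054584 0.13489444] [ 5.29919496 -0.86316024 -9.43169679] 0.011896272030697526
```

View pics/w1.png

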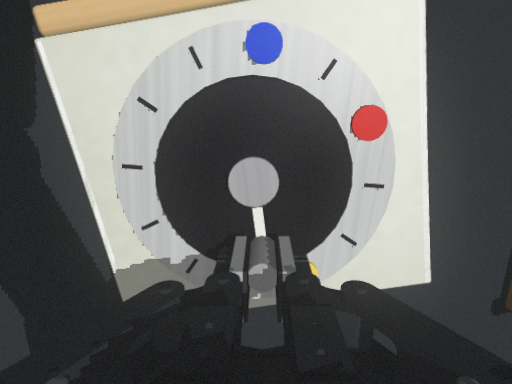

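```bash
cat > rows.py <<'E'
import sys,numpy as np
def rows(a0,a1,n,h=None):
    a=np.radians(np.linspace(a0,a1,n+1))
    x=-35*(np.cos(a)-np.cos(a[0]));y=35*(np.sin(a)-np.sin(a[0]))
    print(a0,a1,[[float(round(p,1)),float(round(q,1)),0,0,0,0,10] for p,q in zip(x[1:],y[1:])])
if __name__=='__main__':rows(*map(float,sys.argv[1:3]),int(sys.argv[3]))
E
for a in "7 -113 8" "-113 -233 8" "-233 -353 8" "-593 -604.5 3"; do python3 rows.py $a; done
```

```text
7.0 -113.0 [[0.1, -9.1, 0, 0, 0, 0, 10], [2.5, -17.9, 0, 0, 0, 0, 10], [7.2, -25.8, 0, 0, 0, 0, 10], [13.7, -32.2, 0, 0, 0, 0, 10], [21.6, -36.7, 0, 0, 0, 0, 10], [30.5, -39.0, 0, 0, 0, 0, 10], [39.6, -38.9, 0, 0, 0, 0, 10], [48.4, -36.5, 0, 0, 0, 0, 10]]
-113.0 -233.0 [[7.9, 4.6, 0, 0, 0, 0, 10], [14.3, 11.2, 0, 0, 0, 0, 10], [18.8, 19.1, 0, 0, 0, 0, 10], [21.1, 28.0, 0, 0, 0, 0, 10], [21.0, 37.1, 0, 0, 0, 0, 10], [18.5, 45.9, 0, 0, 0, 0, 10], [13.9, 53.8, 0, 0, 0, 0, 10], [7.4, 60.2, 0, 0, 0, 0, 10]]
-233.0 -353.0 [[-8.0, 4.5, 0, 0, 0, 0, 10], [-16.8, 6.8, 0, 0, 0, 0, 10], [-25.9, 6.7, 0, 0, 0, 0, 10], [-34.7, 4.3, 0, 0, 0, 0, 10], [-42.6, -0.4, 0, 0, 0, 0, 10], [-49.0, -6.9, 0, 0, 0, 0, 10], [-53.5, -14.8, 0, 0, 0, 0, 10], [-55.8, -23.7, 0, 0, 0, 0, 10]]
-593.0 -604.5 [[-1.9, 1.3, 0, 0, 0, 0, 10], [-3.9, 2.6, 0, 0, 0, 0, 10], [-6.0, 3.6, 0, 0, 0, 0, 10]]
```

Request:
step_arm:
  moves:
    - [0,0,1,0,0,0,10]
    - [0,0,1,0,0,0,10]

```text
clock: 3.4
tcp_pos: [0.667, 0.0206, 0.1348]
orientation: [-0.002, 3.141, -0.0]
contact_force: [4.0, -0.1, -7.2]
grip_width: 0.0117
gripper_force: 29.9
```

Request:
step_arm:
  moves:
    - [0.1,-9.1,1,0,0,0,10]
    - [2.5,-17.9,1,0,0,0,10]
    - [7.2,-25.8,1,0,0,0,10]
    - [13.7,-32.2,1,0,0,0,10]
    - [21.6,-36.7,1,0,0,0,10]
    - [30.5,-39.0,1,0,0,0,10]
    - [39.6,-38.9,1,0,0,0,10]
    - [48.4,-36.5,1,0,0,0,10]

```text
clock: 4.2
tcp_pos: [0.618, -0.0158, 0.1346]
orientation: [-0.002, 3.14, 0.001]
contact_force: [5.3, 4.1, -1.1]
grip_width: 0.0117
gripper_force: 30.4
```

Request:
step_arm:
  moves:
    - [7.9,4.6,0,0,0,0,10]
    - [14.3,11.2,0,0,0,0,10]
    - [18.8,19.1,0,0,0,0,10]
    - [21.1,28.0,0,0,0,0,10]
    - [21.0,37.1,0,0,0,0,10]
    - [18.5,45.9,0,0,0,0,10]
    - [13.9,53.8,0,0,0,0,10]
    - [7.4,60.2,0,0,0,0,10]

```text
clock: 5.0
tcp_pos: [0.6101, 0.0434, 0.1345]
orientation: [0.001, -3.14, 0.002]
contact_force: [-0.5, -4.7, 5.0]
grip_width: 0.0118
gripper_force: 30.9
```

Request:
step_arm:
  moves:
    - [-8.0,4.5,0,0,0,0,10]
    - [-16.8,6.8,0,0,0,0,10]
    - [-25.9,6.7,0,0,0,0,10]
    - [-34.7,4.3,0,0,0,0,10]
    - [-42.6,-0.4,0,0,0,0,10]
    - [-49.0,-6.9,0,0,0,0,10]
    - [-53.5,-14.8,0,0,0,0,10]
    - [-55.8,-23.7,0,0,0,0,10]

```text
clock: 5.8
tcp_pos: [0.6667, 0.0238, 0.1345]
orientation: [0.006, -3.141, -0.006]
contact_force: [-1.7, 4.7, 5.5]
grip_width: 0.0117
gripper_force: 31.1
```

Request:
step_arm:
  moves:
    - [0.1,-9.1,0,0,0,0,10]
    - [2.5,-17.9,0,0,0,0,10]
    - [7.2,-25.8,0,0,0,0,10]
    - [13.7,-32.2,0,0,0,0,10]
    - [21.6,-36.7,0,0,0,0,10]
    - [30.5,-39.0,0,0,0,0,10]
    - [39.6,-38.9,0,0,0,0,10]
    - [48.4,-36.5,0,0,0,0,10]

```text
clock: 6.6
tcp_pos: [0.6203, -0.0166, 0.1346]
orientation: [-0.001, 3.137, -0.001]
contact_force: [10.6, -2.9, -2.5]
grip_width: 0.012
gripper_force: 30.3
```

Request:
step_arm:
  moves:
    - [7.9,4.6,0,0,0,0,10]
    - [14.3,11.2,0,0,0,0,10]
    - [18.8,19.1,0,0,0,0,10]
    - [21.1,28.0,0,0,0,0,10]
    - [21.0,37.1,0,0,0,0,10]
    - [18.5,45.9,0,0,0,0,10]
    - [13.9,53.8,0,0,0,0,10]
    - [7.4,60.2,0,0,0,0,10]

```text
clock: 7.4
tcp_pos: [0.6092, 0.0426, 0.1344]
orientation: [0.0, -3.138, 0.003]
contact_force: [-3.8, -4.5, 9.5]
grip_width: 0.0114
gripper_force: 31.3
```

Request:
step_arm:
  moves:
    - [-1.9,1.3,0,0,0,0,10]
    - [-3.9,2.6,0,0,0,0,10]
    - [-3.9,2.6,0,0,0,0,10]
    - [-3.9,2.6,0,0,0,0,10]

```text
clock: 7.8
tcp_pos: [0.6143, 0.0463, 0.1345]
orientation: [0.002, -3.14, 0.001]
contact_force: [-1.5, -2.1, 6.7]
grip_width: 0.0117
gripper_force: 31.0
```

```bash
cat > chk.py <<'E'
from bench import r
from h import *
s=r.get_obs();c=np.array([.632,.0163]);d=s['tcp_pos'][:2]-c
print('tcp ang',np.degrees(np.arctan2(d[1],d[0])),np.hypot(*d),s['contact_force'],s['clock'])
f=r.grab_frame('wrist');cv2.imwrite('pics/wl.png',f['image'][:,:,::-1])
E
python3 chk.py
```

```text
tcp ang 120.51824900238068 0.03481769104767752 [-1.46364597 -2.09818452  6.67563292] 7.8
```

View pics/wl.png

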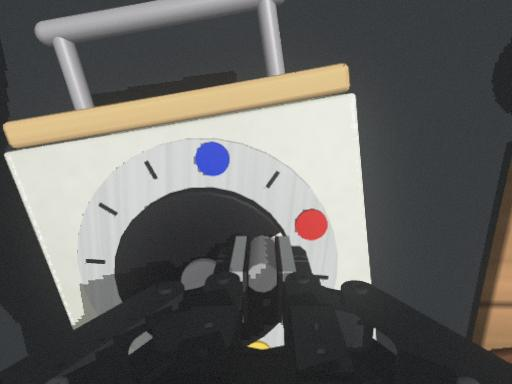

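Request:
step_arm:
  moves:
    - [-1,0.5,0,0,0,0,10]
    - [-2.2,1.0,0,0,0,0,10]
    - [-2.2,1.0,0,0,0,0,10]

```text
clock: 8.15
tcp_pos: [0.6162, 0.0474, 0.1344]
orientation: [0.002, -3.14, 0.001]
contact_force: [-2.2, -2.0, 7.0]
grip_width: 0.0115
gripper_force: 31.1
```

```bash
python3 chk.py; for a in "115.5 235.5 8" "235.5 355.5 8" "355.5 475.5 8" "115.5 170.5 5"; do python3 rows.py $a; done
```

```text
tcp ang 116.97378442098494 0.0348468951581192 [-2.19346893 -1.95334941  6.98561777] 8.15
115.5 235.5 [[7.7, -5.0, 0, 0, 0, 0, 10], [13.8, -11.8, 0, 0, 0, 0, 10], [17.9, -19.9, 0, 0, 0, 0, 10], [19.8, -28.8, 0, 0, 0, 0, 10], [19.3, -38.0, 0, 0, 0, 0, 10], [16.5, -46.7, 0, 0, 0, 0, 10], [11.5, -54.3, 0, 0, 0, 0, 10], [4.8, -60.4, 0, 0, 0, 0, 10]]
235.5 355.5 [[-8.1, -4.1, 0, 0, 0, 0, 10], [-17.1, -6.0, 0, 0, 0, 0, 10], [-26.2, -5.6, 0, 0, 0, 0, 10], [-34.9, -2.7, 0, 0, 0, 0, 10], [-42.6, 2.2, 0, 0, 0, 0, 10], [-48.7, 9.0, 0, 0, 0, 0, 10], [-52.8, 17.2, 0, 0, 0, 0, 10], [-54.7, 26.1, 0, 0, 0, 0, 10]]
355.5 475.5 [[0.5, 9.1, 0, 0, 0, 0, 10], [3.3, 17.8, 0, 0, 0, 0, 10], [8.3, 25.5, 0, 0, 0, 0, 10], [15.1, 31.6, 0, 0, 0, 0, 10], [23.2, 35.7, 0, 0, 0, 0, 10], [32.1, 37.6, 0, 0, 0, 0, 10], [41.3, 37.2, 0, 0, 0, 0, 10], [50.0, 34.3, 0, 0, 0, 0, 10]]
115.5 170.5 [[5.8, -3.5, 0, 0, 0, 0, 10], [10.7, -7.9, 0, 0, 0, 0, 10], [14.8, -13.3, 0, 0, 0, 0, 10], [17.7, -19.3, 0, 0, 0, 0, 10], [19.5, -25.8, 0, 0, 0, 0, 10]]
```

Request:
step_arm:
  moves:
    - [7.7,-5.0,0,0,0,0,10]
    - [13.8,-11.8,0,0,0,0,10]
    - [17.9,-19.9,0,0,0,0,10]
    - [19.8,-28.8,0,0,0,0,10]
    - [19.3,-38.0,0,0,0,0,10]
    - [16.5,-46.7,0,0,0,0,10]
    - [11.5,-54.3,0,0,0,0,10]
    - [4.8,-60.4,0,0,0,0,10]

```text
clock: 9.0
tcp_pos: [0.6111, -0.0117, 0.1344]
orientation: [0.003, -3.139, -0.004]
contact_force: [-1.8, 6.0, 6.7]
grip_width: 0.0115
gripper_force: 31.2
```

Request:
step_arm:
  moves:
    - [-8.1,-4.1,0,0,0,0,10]
    - [-17.1,-6.0,0,0,0,0,10]
    - [-26.2,-5.6,0,0,0,0,10]
    - [-34.9,-2.7,0,0,0,0,10]
    - [-42.6,2.2,0,0,0,0,10]
    - [-48.7,9.0,0,0,0,0,10]
    - [-52.8,17.2,0,0,0,0,10]
    - [-54.7,26.1,0,0,0,0,10]

```text
clock: 9.8
tcp_pos: [0.6668, 0.0098, 0.1345]
orientation: [-0.003, -3.141, 0.005]
contact_force: [1.8, -4.0, 3.7]
grip_width: 0.0117
gripper_force: 30.9
```

Request:
step_arm:
  moves:
    - [0.5,9.1,0,0,0,0,10]
    - [3.3,17.8,0,0,0,0,10]
    - [8.3,25.5,0,0,0,0,10]
    - [15.1,31.6,0,0,0,0,10]
    - [23.2,35.7,0,0,0,0,10]
    - [32.1,37.6,0,0,0,0,10]
    - [41.3,37.2,0,0,0,0,10]
    - [50.0,34.3,0,0,0,0,10]

```text
clock: 10.6
tcp_pos: [0.6179, 0.0482, 0.1346]
orientation: [-0.003, 3.138, 0.001]
contact_force: [8.0, 0.4, -1.1]
grip_width: 0.0118
gripper_force: 30.4
```

Request:
step_arm:
  moves:
    - [5.8,-3.5,0,0,0,0,10]
    - [10.7,-7.9,0,0,0,0,10]
    - [14.8,-13.3,0,0,0,0,10]
    - [17.7,-19.3,0,0,0,0,10]
    - [19.5,-25.8,0,0,0,0,10]
    - [19.5,-25.8,0,0,0,0,10]
    - [19.5,-25.8,0,0,0,0,10]

```text
clock: 11.3
tcp_pos: [0.5976, 0.0211, 0.1345]
orientation: [-0.001, 3.141, -0.001]
contact_force: [4.5, -0.3, 3.0]
grip_width: 0.012
gripper_force: 30.6
```

```bash
python3 chk.py
```

```text
tcp ang 172.0187300741352 0.03471584094372258 [ 4.54166605 -0.25301373  2.96306677] 11.3
```

View pics/wl.png

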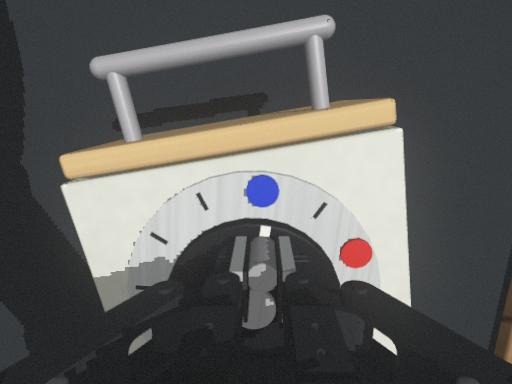

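Request:
step_arm:
  moves:
    - [0.1,-1.4,0,0,0,0,10]
    - [0.1,-1.4,0,0,0,0,10]
    - [0.1,-1.4,0,0,0,0,10]

```text
clock: 11.65
tcp_pos: [0.5976, 0.0209, 0.1345]
orientation: [-0.003, 3.141, 0.001]
contact_force: [3.5, 1.3, 3.8]
grip_width: 0.0117
gripper_force: 30.8
```

```bash
python3 chk.py; for a in "173 89 7" "89 65 5" "65 57 4" "57 49 4" "49 41 4" "41 33 4" "33 25 4" "25 17 4" "17 9 4" "9 1 4" "1 -7 4"; do python3 rows.py $a; done
```

```text
tcp ang 172.427716690087 0.034702756490945896 [3.48299131 1.26010385 3.84018142] 11.65
173.0 89.0 [[-1.6, 7.1, 0, 0, 0, 0, 10], [-4.7, 13.8, 0, 0, 0, 0, 10], [-9.1, 19.6, 0, 0, 0, 0, 10], [-14.7, 24.4, 0, 0, 0, 0, 10], [-21.1, 28.0, 0, 0, 0, 0, 10], [-28.1, 30.1, 0, 0, 0, 0, 10], [-35.3, 30.7, 0, 0, 0, 0, 10]]
89.0 65.0 [[-2.9, -0.2, 0, 0, 0, 0, 10], [-5.8, -0.6, 0, 0, 0, 0, 10], [-8.7, -1.3, 0, 0, 0, 0, 10], [-11.5, -2.1, 0, 0, 0, 0, 10], [-14.2, -3.3, 0, 0, 0, 0, 10]]
65.0 57.0 [[-1.1, -0.5, 0, 0, 0, 0, 10], [-2.2, -1.1, 0, 0, 0, 0, 10], [-3.2, -1.7, 0, 0, 0, 0, 10], [-4.3, -2.4, 0, 0, 0, 0, 10]]
57.0 49.0 [[-1.0, -0.7, 0, 0, 0, 0, 10], [-2.0, -1.4, 0, 0, 0, 0, 10], [-3.0, -2.2, 0, 0, 0, 0, 10], [-3.9, -2.9, 0, 0, 0, 0, 10]]
49.0 41.0 [[-0.9, -0.8, 0, 0, 0, 0, 10], [-1.8, -1.7, 0, 0, 0, 0, 10], [-2.6, -2.5, 0, 0, 0, 0, 10], [-3.5, -3.5, 0, 0, 0, 0, 10]]
41.0 33.0 [[-0.8, -0.9, 0, 0, 0, 0, 10], [-1.5, -1.9, 0, 0, 0, 0, 10], [-2.3, -2.9, 0, 0, 0, 0, 10], [-2.9, -3.9, 0, 0, 0, 0, 10]]
33.0 25.0 [[-0.6, -1.0, 0, 0, 0, 0, 10], [-1.3, -2.1, 0, 0, 0, 0, 10], [-1.8, -3.2, 0, 0, 0, 0, 10], [-2.4, -4.3, 0, 0, 0, 0, 10]]
25.0 17.0 [[-0.5, -1.1, 0, 0, 0, 0, 10], [-1.0, -2.2, 0, 0, 0, 0, 10], [-1.4, -3.4, 0, 0, 0, 0, 10], [-1.7, -4.6, 0, 0, 0, 0, 10]]
17.0 9.0 [[-0.3, -1.2, 0, 0, 0, 0, 10], [-0.6, -2.4, 0, 0, 0, 0, 10], [-0.9, -3.6, 0, 0, 0, 0, 10], [-1.1, -4.8, 0, 0, 0, 0, 10]]
9.0 1.0 [[-0.2, -1.2, 0, 0, 0, 0, 10], [-0.3, -2.4, 0, 0, 0, 0, 10], [-0.4, -3.6, 0, 0, 0, 0, 10], [-0.4, -4.9, 0, 0, 0, 0, 10]]
1.0 -7.0 [[-0.0, -1.2, 0, 0, 0, 0, 10], [0.0, -2.4, 0, 0, 0, 0, 10], [0.1, -3.7, 0, 0, 0, 0, 10], [0.3, -4.9, 0, 0, 0, 0, 10]]
```

Request:
step_arm:
  moves:
    - [-1.6,7.1,0,0,0,0,10]
    - [-4.7,13.8,0,0,0,0,10]
    - [-9.1,19.6,0,0,0,0,10]
    - [-14.7,24.4,0,0,0,0,10]
    - [-21.1,28.0,0,0,0,0,10]
    - [-28.1,30.1,0,0,0,0,10]
    - [-35.3,30.7,0,0,0,0,10]

```text
clock: 12.4
tcp_pos: [0.6294, 0.0511, 0.1342]
orientation: [0.002, -3.134, 0.001]
contact_force: [-8.1, 0.6, 15.9]
grip_width: 0.0117
gripper_force: 32.0
```

Request:
step_arm:
  moves:
    - [-2.9,-0.2,0,0,0,0,10]
    - [-5.8,-0.6,0,0,0,0,10]
    - [-8.7,-1.3,0,0,0,0,10]
    - [-11.5,-2.1,0,0,0,0,10]
    - [-14.2,-3.3,0,0,0,0,10]

```text
clock: 12.9
tcp_pos: [0.6447, 0.049, 0.1344]
orientation: [0.003, -3.137, -0.002]
contact_force: [-1.0, 2.1, 9.3]
grip_width: 0.0118
gripper_force: 31.5
```

Request:
step_arm:
  moves:
    - [-1.1,-0.5,0,0,0,0,10]
    - [-2.2,-1.1,0,0,0,0,10]
    - [-3.2,-1.7,0,0,0,0,10]
    - [-4.3,-2.4,0,0,0,0,10]

```text
clock: 13.3
tcp_pos: [0.6489, 0.0471, 0.1343]
orientation: [0.003, -3.137, -0.002]
contact_force: [-4.5, 3.6, 10.8]
grip_width: 0.0119
gripper_force: 31.5
```

```bash
python3 chk.py
```

```text
tcp ang 61.17901069707998 0.035102347445608834 [-4.48041523  3.62533269 10.79130201] 13.3
```

Request:
step_arm:
  moves:
    - [-1.0,-0.7,0,0,0,0,10]
    - [-2.0,-1.4,0,0,0,0,10]
    - [-3.0,-2.2,0,0,0,0,10]
    - [-3.9,-2.9,0,0,0,0,10]

```text
clock: 13.75
tcp_pos: [0.6529, 0.0446, 0.1343]
orientation: [0.004, -3.137, -0.003]
contact_force: [-2.9, 3.8, 10.0]
grip_width: 0.0115
gripper_force: 31.5
```

Request:
step_arm:
  moves:
    - [-0.9,-0.8,0,0,0,0,10]
    - [-1.8,-1.7,0,0,0,0,10]
    - [-2.6,-2.5,0,0,0,0,10]
    - [-3.5,-3.5,0,0,0,0,10]

```text
clock: 14.15
tcp_pos: [0.6578, 0.0403, 0.1345]
orientation: [0.003, -3.14, -0.002]
contact_force: [0.6, 2.1, 6.7]
grip_width: 0.0116
gripper_force: 31.2
```

Request:
step_arm:
  moves:
    - [-0.8,-0.9,0,0,0,0,10]
    - [-1.5,-1.9,0,0,0,0,10]
    - [-1.5,-1.9,0,0,0,0,10]

```text
clock: 14.45
tcp_pos: [0.6597, 0.0381, 0.1345]
orientation: [0.003, -3.141, -0.001]
contact_force: [3.5, 2.7, 6.5]
grip_width: 0.0115
gripper_force: 31.0
```

```bash
python3 chk.py
```

```text
tcp ang 38.25837347888063 0.035236652225126605 [3.49971944 2.68131437 6.49184861] 14.45
```

View pics/wl.png

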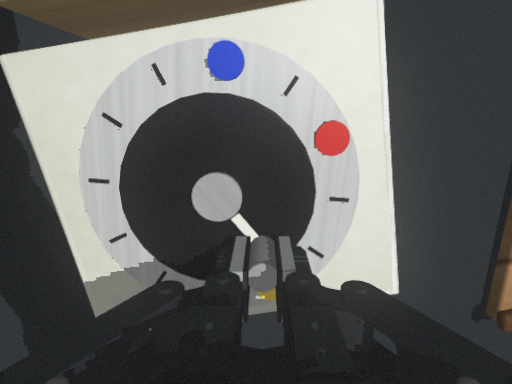

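Run:
```python
from bench import r
from h import *
u=np.array([np.cos(np.radians(9.2)),np.sin(np.radians(9.2))]);v=np.array([-u[1],u[0]]);c=np.array([.632,.0163])
for n in('top','scene'):
    f=r.grab_frame(n);g=load(n[0])
    for x in range(-230,-80,10):
        p=proj(f,[[*(c+u*x/1e3+v*y),.098] for y in(.03,-.03)]).round().astype(int)
        print(n,x,[f['image'][b,a].tolist() for a,b in p],[g['image'][b,a].tolist() for a,b in p])
```

```text
top -230 [[142, 138, 131], [140, 146, 153]] [[67, 68, 76], [65, 71, 76]]
top -220 [[148, 145, 139], [141, 145, 152]] [[68, 71, 77], [67, 72, 79]]
top -210 [[161, 156, 149], [142, 146, 153]] [[46, 52, 59], [138, 143, 151]]
top -200 [[160, 157, 151], [139, 143, 153]] [[137, 140, 149], [134, 138, 149]]
top -190 [[167, 160, 154], [141, 145, 152]] [[134, 137, 146], [136, 139, 148]]
top -180 [[164, 157, 154], [143, 149, 156]] [[135, 139, 148], [133, 138, 148]]
top -170 [[174, 168, 162], [133, 140, 149]] [[134, 141, 147], [133, 137, 147]]
top -160 [[105, 108, 111], [255, 255, 255]] [[137, 143, 150], [136, 140, 148]]
top -150 [[180, 182, 192], [104, 112, 116]] [[133, 139, 146], [131, 137, 144]]
top -140 [[74, 79, 83], [66, 68, 73]] [[127, 133, 137], [129, 132, 140]]
top -130 [[149, 146, 140], [144, 150, 161]] [[237, 235, 242], [241, 238, 245]]
top -120 [[179, 175, 168], [200, 174, 134]] [[138, 143, 147], [55, 57, 65]]
top -110 [[175, 172, 165], [255, 255, 225]] [[132, 139, 147], [62, 68, 71]]
top -100 [[178, 175, 167], [159, 132, 100]] [[171, 145, 106], [210, 181, 136]]
top -90 [[181, 176, 1
[... 524 characters left out ...]
104, 108, 114], [103, 109, 111]] [[97, 103, 108], [67, 70, 71]]
scene -160 [[242, 240, 244], [254, 253, 254]] [[98, 100, 106], [70, 71, 71]]
scene -150 [[193, 189, 195], [212, 206, 216]] [[99, 104, 108], [73, 75, 77]]
scene -140 [[169, 152, 135], [123, 121, 118]] [[186, 183, 189], [119, 118, 122]]
scene -130 [[255, 253, 226], [255, 253, 228]] [[211, 208, 216], [244, 242, 245]]
scene -120 [[229, 200, 151], [226, 196, 151]] [[156, 153, 158], [148, 146, 151]]
scene -110 [[220, 186, 142], [223, 192, 147]] [[204, 175, 136], [228, 199, 155]]
scene -100 [[254, 254, 254], [255, 255, 254]] [[254, 254, 254], [255, 255, 254]]
scene -90 [[88, 118, 254], [255, 255, 255]] [[90, 117, 253], [255, 255, 255]]
```

Request:
step_arm:
  moves:
    - [0,0,0,0,0,0,40]
    - [0,0,0,0,0,0,40]
    - [0,0,0,0,0,0,40]
    - [0,0,-40,0,0,0,40]
    - [0,0,-80,0,0,0,40]
    - [40,-16,-100,0,0,0.15,30]
    - [80,-32,-100,0,0,0.3,30]
    - [120,-48,-100,0,0,0.45,30]

```text
clock: 15.4
tcp_pos: [0.5383, -0.0118, 0.2344]
orientation: [-0.709, -3.06, -0.0]
contact_force: [0.1, -0.5, -0.4]
grip_width: 0.0299
gripper_force: 0.0
```

Request:
step_arm:
  moves:
    - [22,-27,0,0,0,0.15,30]
    - [44,-53,0,0,0,0.3,30]
    - [44,-53,0,0,0,0.45,30]
    - [44,-53,0,0,0,0.6,30]
    - [44,-53,0,0,0,0.75,30]
    - [44,-53,0,0,0,0.9,30]
    - [44,-53,0,0,0,0.96,30]
    - [44,-53,0,0,0,0.96,30]

```text
clock: 16.2
tcp_pos: [0.4766, -0.0398, 0.2339]
orientation: [-2.035, -2.392, 0.002]
contact_force: [0.2, 0.3, -0.4]
grip_width: 0.0302
gripper_force: 0.0
```

Run:
```python
from bench import r
from h import *
from scipy.spatial.transform import Rotation as R
s=r.get_obs();print(s['tcp_pos'],s['joints']);print(R.from_rotvec(s['orientation']).as_matrix().round(3))
u=np.array([np.cos(np.radians(9.2)),np.sin(np.radians(9.2))]);v=np.array([-u[1],u[0]]);c=np.array([.632,.0163])
f=r.grab_frame('wrist');im=f['image'].copy()
for y in(-.06,-.03,0,.03,.06):
    p=proj(f,[[*(c-u*.162+v*y),.092]])[0];cv2.drawMarker(im,tuple(int(round(k)) for k in p),(0,255,0),0,8)
cv2.imwrite('pics/w5.png',im[:,:,::-1])
```

```text
[ 0.47661156 -0.03980563  0.23387858] [-0.48753109  0.14994544  0.49300258  2.03330254 -0.08500913  0.97918653
  0.20969699]
[[-0.161  0.987 -0.002]
 [ 0.987  0.161 -0.   ]
 [ 0.    -0.002 -1.   ]]
```

View pics/w5.png

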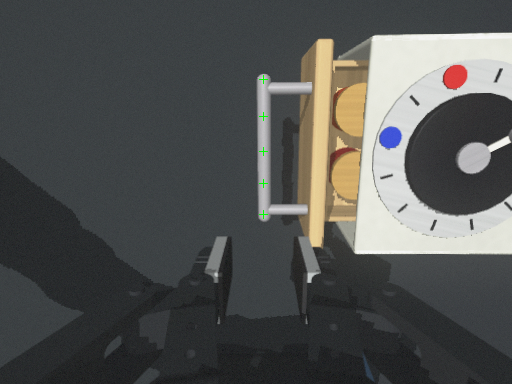

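Request:
step_arm:
  moves:
    - [0,0,50,0,0,0,30]
    - [0,0,100,0,0,0,30]
    - [0,0,130,0,0,0,30]
    - [0,0,150,0,0,0,30]
    - [0,0,158,0,0,0,30]
    - [0,0,158,0,0,0,30]
    - [0,0,158,0,0,0,30]

```text
clock: 16.95
tcp_pos: [0.478, -0.0398, 0.0771]
orientation: [2.034, 2.394, 0.001]
contact_force: [-0.7, 0.4, -0.4]
grip_width: 0.0297
gripper_force: 0.0
```

Request:
step_arm:
  moves:
    - [0,0,0,0,0,0,8]
    - [0,0,0,0,0,0,8]
    - [0,0,0,0,0,0,8]
    - [0,0,0,0,0,0,8]
    - [0,0,0,0,0,0,8]
  grip_force: 30

```text
clock: 17.45
tcp_pos: [0.4781, -0.0396, 0.0774]
orientation: [2.034, 2.393, 0.003]
contact_force: [-2.1, 0.3, 6.8]
grip_width: 0.011
gripper_force: 29.4
```

Request:
step_arm:
  moves:
    - [0,-6,0,0,0,0,8]
    - [0,-12,0,0,0,0,8]
    - [0,-18,0,0,0,0,8]
    - [0,-24,0,0,0,0,8]
    - [0,-30,0,0,0,0,8]
    - [0,-36,0,0,0,0,8]
    - [0,-40,0,0,0,0,8]
    - [0,-40,0,0,0,0,8]

```text
clock: 18.25
tcp_pos: [0.4388, -0.0462, 0.0774]
orientation: [2.033, 2.392, 0.004]
contact_force: [0.4, -0.6, 8.5]
grip_width: 0.011
gripper_force: 30.1
```

Request:
step_arm:
  moves:
    - [0,-2,0,0,0,0,8]
    - [0,-4,0,0,0,0,8]
    - [0,-6,0,0,0,0,8]
    - [0,-7,0,0,0,0,8]
    - [0,-7,0,0,0,0,8]

```text
clock: 18.75
tcp_pos: [0.4327, -0.0473, 0.0774]
orientation: [2.032, 2.392, 0.005]
contact_force: [1.4, -0.1, 7.1]
grip_width: 0.0108
gripper_force: 30.0
```

Request:
step_arm:
  moves:
    - [0,-1.5,0,0,0,0,8]
    - [0,-3,0,0,0,0,8]
    - [0,-4,0,0,0,0,8]
    - [0,-4,0,0,0,0,8]

```text
clock: 19.15
tcp_pos: [0.4305, -0.0476, 0.0775]
orientation: [2.03, 2.39, 0.008]
contact_force: [7.5, 1.2, -0.4]
grip_width: 0.0109
gripper_force: 29.5
```

Request:
step_arm:
  moves:
    - [0,1.5,0,0,0,0,8]
    - [0,1.5,0,0,0,0,30]
    - [0,1.5,0,0,0,0,30]
    - [0,1.5,0,0,0,0,30]
    - [0,1.5,-30,0,0,0,30]
    - [0,1.5,-70,0,0,0,30]
    - [0,1.5,-110,0,0,0,30]
    - [0,1.5,-110,0,0,0,30]

```text
clock: 19.95
tcp_pos: [0.4311, -0.0478, 0.1903]
orientation: [2.032, 2.39, 0.01]
contact_force: [-0.1, 0.4, 0.4]
grip_width: 0.0302
gripper_force: 0.0
```

Run:
```python
from bench import r
from h import *
u=np.array([np.cos(np.radians(9.2)),np.sin(np.radians(9.2))]);v=np.array([-u[1],u[0]]);c=np.array([.632,.0163])
f=r.grab_frame('scene')
for x in range(-230,-150,4):
    p=proj(f,[[*(c+u*x/1e3+v*y),.098] for y in(.03,.01)]).round().astype(int)
    print(x,[f['image'][b,a].tolist() for a,b in p])
f=r.grab_frame('wrist');im=f['image'].copy()
for x in(-.202,-.209):
    p=proj(f,[[*(c+u*x+v*.02),.098]])[0];cv2.drawMarker(im,tuple(int(round(k)) for k in p),(0,255,0),0,8)
cv2.imwrite('pics/w6.png',im[:,:,::-1])
print(r.get_obs()['tcp_pos'],r.get_obs()['contact_force'])
```

```text
-230 [[94, 98, 104], [95, 99, 103]]
-226 [[95, 99, 103], [97, 101, 105]]
-222 [[98, 101, 105], [97, 101, 106]]
-218 [[111, 111, 117], [105, 108, 113]]
-214 [[207, 203, 213], [221, 219, 225]]
-210 [[225, 223, 228], [230, 226, 233]]
-206 [[239, 236, 241], [248, 246, 249]]
-202 [[198, 192, 199], [225, 223, 227]]
-198 [[181, 177, 182], [174, 170, 176]]
-194 [[151, 146, 147], [151, 148, 151]]
-190 [[151, 146, 147], [151, 145, 145]]
-186 [[235, 213, 168], [247, 228, 183]]
-182 [[255, 252, 220], [255, 252, 222]]
-178 [[255, 251, 219], [255, 251, 220]]
-174 [[252, 238, 188], [250, 234, 183]]
-170 [[207, 176, 136], [207, 174, 136]]
-166 [[208, 175, 136], [207, 174, 136]]
-162 [[212, 178, 138], [212, 178, 136]]
-158 [[221, 189, 145], [220, 187, 142]]
-154 [[221, 189, 145], [220, 187, 142]]
[ 0.42848034 -0.0473554   0.18668753] [ 0.33102673 -0.08708567 -0.64561643]
```

View pics/w6.png

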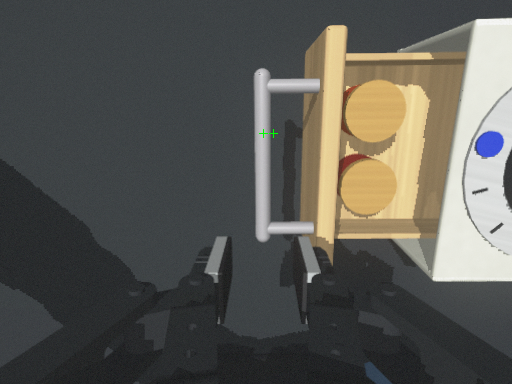

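```bash
python3 -c "
from bench import r
print(r.hand_in())"
```

```text
the job is handed in; nothing more can be done
None
```

The box is unlocked and the drawer is pulled out to its stop: the last picture puts the bar at about x = −0.209 m in the box frame (−0.202 m needed). The gripper is clear and the arm did not go near the breakfast things; the job is handed in, and no verdict came back.

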